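# Seal the coffee tin with its inner lid and draw the cap off

### The job

The coffee tin has been refilled, and its two lids stand beside it as they came from the wash, the inner lid still riding inside the cap. Carry them over together, set them on the tin and press down steadily, without ramming, until you feel the inner lid stop fully home; then draw only the cap straight off again, leaving the inner lid sealed in the tin. The cap still has to be wiped dry inside, so finish while still holding it, motionless and level, about 10 cm clear above where it sat; do not put it down, leave the tin standing in its place and do not disturb the other things on the worktop.

Things in the scene. Friction and masses are not known exactly. Their poses are not given: they have to be found in the camera images.
- tin: Round brushed-metal tin without a lid, standing loose and upright (it slides at 2 to 4 N), 0.7 to 1 kg, full of beige coffee pads. Body 102 mm in diameter up to 104 mm height, then a neck 92 mm outside and 86 mm inside diameter; rim 118 mm above the foot. Origin at the centre of the underside, z up along its axis; its yaw does not matter.
- tin_mouth (a point): Centre of the tin's open mouth, in the plane of the rim, 118 mm above the tin's foot.
- cap: Outer lid (cap) of the tin: round brushed-metal drum, open below, diameter 101 mm, 33 mm tall, with a wooden knob on its flat top; 0.18 kg. Origin at the centre of its lower edge, z up along its axis; its yaw does not matter. At the start it stands level over the inner lid, lower edge 12 mm above the worktop. With both lids home on the tin, its lower edge is 108 mm above the tin's foot.
- cap_knob (a point): Grip point on the cap's axis, 52 mm above the cap's lower edge (64 mm above the worktop at the start). The knob is round, 30 mm in diameter from 43 to 61 mm above the cap's lower edge, on a stem 18 mm in diameter that rises from the flat top at 33 mm.
- cap_shoulder (a point): Point on the cap's axis, 18 mm above its lower edge, level with the inside shoulder that bears on top of the inner lid: pressing the cap down pushes the inner lid down. Below it four soft nubs in the skirt grip the edge of the inner lid with 3 to 4.5 N in all, which carries it when the cap is lifted.
- inner_lid: Inner lid, hidden inside the cap at the start, 0.09 kg: metal disc 92 mm in diameter, 8 mm thick, with a low knob (22 mm diameter, 10 mm high) on top and a tapered plug 22 mm deep below. Origin at the centre of the plug's foot, z up; at the start it is on the worktop, 12 mm below the cap's lower edge. Fully home, the disc lies on the tin's rim and the origin is 96 mm above the tin's foot.
- inner_seal (a point): Point on the inner lid's axis, 18 mm up, level with its grey rubber seal. The plug tapers from 70 mm at its foot to 84 mm, 10 mm higher, so it finds the mouth if within 5 mm. The seal drags with up to 9 to 13 N over the last 8 mm, then the disc meets the rim: a hard stop, felt at 17 to 20 N. Once in, the seal holds better than the cap's nubs.
- sugar_jar: Bystander: glass jar of sugar cubes with a flat metal lid, 76 mm in diameter, 100 mm tall. Origin at the centre of its underside.
- mug: Bystander: white mug, 78 mm in diameter, 90 mm tall. Origin at the centre of its underside.
- bowl: Bystander: small blue bowl, 116 mm in diameter, 50 mm tall. Origin at the centre of its underside.
Not all that is in view belongs to the job. What is shaped like the cap but orange is not meant. Leave any orange look-alike of the tin alone.

How it is judged:
On the way:
1. both lids are on the tin together: the inner lid fully home, the cap still down over it (z of inner_lid in the frame of tin below 0.0985 m and horizontal distance between inner_lid and tin below 0.004 m and angle between the z axis of inner_lid and the z axis of tin, either way round below 0.06 rad and z of cap in the frame of inner_lid below 0.0145 m), for 0.1 s.
At the end, for the whole second after the job is handed in: Inner lid home in the tin (within 2.5 mm of the rim, 4 mm of centre, 0.06 rad of level); tin upright, within 40 mm of its place; the fingers alone hold the cap, still, level within 0.2 rad, its lower edge at least 168 mm above the worktop; bystanders within 30 mm of their places (z of inner_lid in the frame of tin below 0.0985 m and horizontal distance between inner_lid and tin below 0.004 m and angle between the z axis of inner_lid and the z axis of tin, either way round below 0.06 rad and angle between tin's own z axis and vertical below 0.05 rad and distance of tin from where it was at the start of the episode below 0.04 m and height (world z) of cap above 0.168 m and angle between cap's own z axis and vertical below 0.2 rad and linear speed of cap below 0.02 m/s and contact force between the fingers and cap above 2 N and contact force between each of cap, the fingers and inner_lid below 0.05 N and contact force between cap and tin below 0.05 N and distance of each of sugar_jar, mug, bowl from where it was at the start of the episode below 0.03 m and contact force between cap and sugar_jar below 0.05 N and contact force between cap and mug below 0.05 N and contact force between cap and bowl below 0.05 N); the arm keeps its last pose, push and grip.
It fails at once if the inner lid was dropped or taken out of the cap away from the tin (distance between cap and inner_lid above 0.045 m and (z of inner_lid in the frame of tin above 0.112 m or horizontal distance between inner_lid and tin above 0.02 m)).
It fails at once if the lids were rammed onto the tin (over 200 N) (contact force between any of inner_lid, cap and tin above 200 N).
It fails at once if the tin was knocked over or pushed away (angle between tin's own z axis and vertical above 0.3 rad or distance of tin from where it was at the start of the episode above 0.06 m).
It fails at once if a bystander was knocked over or pushed away (angle between any of sugar_jar, mug, bowl's own z axis and vertical above 0.3 rad or distance of any of sugar_jar, mug, bowl from where it was at the start of the episode above 0.05 m).
It also fails if it takes over 43 s, if anything falls off the work surface, if the arm or the gripper's body presses on something with over 40 N, if the wrist force passes 120 N, or if a joint passes its speed limit or range.

### The arm

A 7-joint arm with a two-finger parallel gripper is mounted at the origin on the work surface. World frame = base frame: x ahead of the robot, y to its left, z up, the work surface at z = 0. Lengths are in m, angles in rad, forces in N, time in s.
With the tool pointing down it reaches from about 0.35 to 0.9 m from the base axis. Payload 7.2 kg.
Tool frame: the origin (TCP) lies midway between the tips of the shut fingers; the grasp point (between the pads) lies 19 mm behind it; z points along the fingers, y is the line along which they close (so a half turn about z gives the same grasp; the last joint's range is limited). The gripper opens to 88 mm and grips with 3 to 60 N. Pads are 20 mm wide; open, the fingers measure 115 mm over their backs; the gripper's body (75 mm by 178 mm) begins 61 mm behind the grasp point.
Start: joints at [1.12, 0.411, -0.013, 1.596, 0.006, 1.134, -0.082], TCP at [0.233, -0.58, 0.223] pointing down, gripper open.
Joint ranges: [-2.95, 2.95], [-0.29, 1.99], [-1.47, 1.44], [0.14, 2.54], [-1.03, 4.17], [0.13, 1.85], [-2.86, 2.86]. Speed limits (rad/s): [2.39, 2.39, 3.01, 3.01, 3.14, 3.14, 3.14].

### API

Orientations are given as a unit quaternion [x, y, z, w].
In Python, from station import read_state, get_image, camera_params, finish_job, regions_of gives the robot as it stands.
- The arm moves only by the tool drive_tool, never from a script. Its argument "plan" is a list that holds one entry, the list of rows, each a list of 7 numbers: the finger opening in m, from 0 to 0.0878, then the shift along the tool's x, y, z in m, then the turn, a rotation vector about the tool's x, y, z in degrees. In form: [[[jaw, dx, dy, dz, rx, ry, rz], ...]]. A call has 1 to 8 rows; each row shifts and turns the commanded pose from where the row before left it, along the tool's axes as they then stand; what a row does not reach is not made up. A row lasts 1/12 s, in which the tool goes at most 41.7 mm and 7.16 degrees, less where a joint would pass 70% of its speed; a pose out of reach is approached as far as the arm can. A call with a gripper value outside its range is refused whole. The fingers move at their own pace and stop on an object; "newtons" is the grip in N (left out, the last holds). Time passes only in rows, so rows that do not move let the fingers close. It gives the time, the measured TCP pose, the force, the opening and the grip force at its end, in the units of the state.
- read_state(): the state, without advancing time (a new reading comes with each control period).
- get_image(name): name is "scene" or "top"; returns the picture (420x560x3 uint8, red, green, blue); there is no depth.
- camera_params(name): a dict with "fx", "fy", "cx", "cy" (pixels), "R" (3x3) and "t" (3): a world point X has camera coordinates R X + t. Camera axes: x right, y down, z forward; pixel columns grow to the right and rows downward; lengths in m; the calibration is good to about 2 mm. A picture is of the moment at which its call begins. camera_params takes no time and is no camera call.
- finish_job(): hands the job in; it is judged then, once.
Trained networks look in the newest picture that a camera, given by its name, has taken for a name from the list of things; names that differ only in an ending like _2 or _b are one class to them, and where a whole thing is asked for, a point or a joint stands for the part that bears it (a point fixed in the world has none). Each returns a list of dicts, best first, with "p" (0 to 1); they miss things now and then, are a little off and sometimes report something else, mostly with a low value. They report only what shows in the picture. A call takes as long as a camera call. They do not tell look-alikes from the thing itself.
- regions_of(camera, label): "mask" (420x560 bool, what is visible of it) and "position" ([column, row] in pixels, amid what is visible of it).
The state is a dict: "time": time; "joints": joint angles; "qd": joint speeds; "tau": joint torques, N m; "ee_pos": TCP position; "tcp_rot": TCP orientation; "wrist_force": force on the tool from outside, world axes, zero at the start; "ft_torque": the same for the moment, N m; "finger_gap": finger opening in m; "grasp_force": force on a finger pad.
Only numpy, scipy, OpenCV 4.12 (cv2) and the standard library are available. Lean on these libraries where they do the work, as an engineer would, in place of code of your own. Each camera call takes 0.05 s, during which the arm holds its last target. There are 200 camera calls.

## Working session

There is one attempt and no reset: what is moved stays moved. The work goes in short steps, Python scripts to look and compute and a tool call to move; the robot and the scene stay as the last step left them, time stands still between calls to the robot, and variables do not carry over. Pictures are saved under pics/ and viewed, at most 10 in all, crops included, and the job is handed in when it is done.

Besides the shell and the picture viewer there is one more tool, called after "Request:" by a JSON object that holds its "api" and its "payload". drive_tool: Moves the arm, as the interface text tells. Its arguments: {"type":"object","properties":{"plan":{"type":"array"},"newtons":{"type":"number"}},"required":["plan"]}

```bash
mkdir -p pics; cat > h.py <<'E'
import numpy as np, cv2
from station import *
def ray(cam,px,z):
    c=camera_params(cam);R=np.array(c["R"]);t=np.array(c["t"])
    o=-R.T@t;d=R.T@np.array([(px[0]-c["cx"])/c["fx"],(px[1]-c["cy"])/c["fy"],1])
    return o+d*(z-o[2])/d[2]
def proj(cam,X):
    c=camera_params(cam);p=np.array(c["R"])@np.array(X)+c["t"]
    return [c["fx"]*p[0]/p[2]+c["cx"],c["fy"]*p[1]/p[2]+c["cy"]]
E
python3 - <<'E'
from h import *
for c in("scene","top"):
    im=get_image(c);cv2.imwrite(f"pics/{c}0.png",im[:,:,::-1])
    P=camera_params(c);R=np.array(P["R"]);print(c,(-R.T@P["t"]).round(3),R.round(2).tolist(),P["fx"])
    for n in("tin","tin_mouth","cap","cap_knob","sugar_jar","mug","bowl"):
        for r in regions_of(c,n)[:4]:
            print(n,round(r["p"],2),np.round(r["position"]),r["mask"].sum())
s=read_state();print(s)
E
```

```text
scene [0.955 0.394 1.073] [[-0.68, 0.73, -0.01], [0.63, 0.59, -0.5], [-0.37, -0.35, -0.86]] 409.99975044640865
tin 0.85 [349. 231.] 1597
tin 0.75 [296. 259.] 1570
tin 0.74 [417. 245.] 1651
tin_mouth 0.93 [412. 245.] 1698
tin_mouth 0.89 [348. 228.] 1642
cap 0.78 [308. 200.] 914
cap 0.76 [236. 205.] 962
cap_knob 0.82 [270. 173.] 821
cap_knob 0.67 [309. 202.] 954
cap_knob 0.58 [235. 204.] 899
sugar_jar 0.59 [241. 263.] 980
mug 0.79 [208. 155.] 848
mug 0.56 [269. 175.] 860
bowl 0.62 [393. 311.] 1661
bowl 0.4 [350. 228.] 1553
top [ 0.326 -0.008  1.161] [[-0.0, -1.0, -0.01], [-0.98, 0.01, -0.18], [0.18, 0.01, -0.98]] 486.5785979247497
tin 0.81 [138. 280.] 2220
tin 0.78 [210. 244.] 1925
tin 0.68 [238. 172.] 1947
tin 0.64 [349. 239.] 1479
tin_mouth 0.97 [139. 280.] 2145
tin_mouth 0.78 [239. 172.] 1929
cap 0.94 [348. 180.] 1400
cap 0.9 [289. 248.] 1479
cap 0.83 [348. 239.] 1595
cap_knob 0.88 [286. 249.] 1525
cap_knob 0.83 [351. 184.] 1443
cap_knob 0.77 [348. 242.] 1524
cap_knob 0.5 [213. 241.] 1937
sugar_jar 0.77 [280. 126.] 1185
mug 0.86 [434. 204.] 1376
bowl 0.63 [120. 199.] 1871
{'time': 0.8, 'joints': array([ 1.11981063,  0.41105472, -0.01269111,  1.59619725,  0.00560825,
        1.13429619, -0.08217292]), 'qd': array([-0.00113688,  0.00010939, -0.00052758,  0.00130851,  0.00051122,
        0.00153562,  0.0009014 ]), 'tau': array([-1.04124615e-04, -5.87663841e+01,  6.41006660e-01, -2.91370815e+01,
       -5.37230156e-02,  1.04566696e-02,  5.10477804e-06]), 'ee_pos': array([ 0.23342736, -0.579783  ,  0.2226829 ]), 'tcp_rot': array([9.81737211e-01, 1.90242074e-01, 5.20321474e-06, 4.00759214e-05]), 'wrist_force': array([ 0.20565543, -0.0675334 ,  0.13262914]), 'ft_torque': array([-0.03308966, -0.04000751, -0.00846811]), 'grasp_force': 0.0, 'finger_gap': 0.08773387399061594}
```

View pics/top0.png

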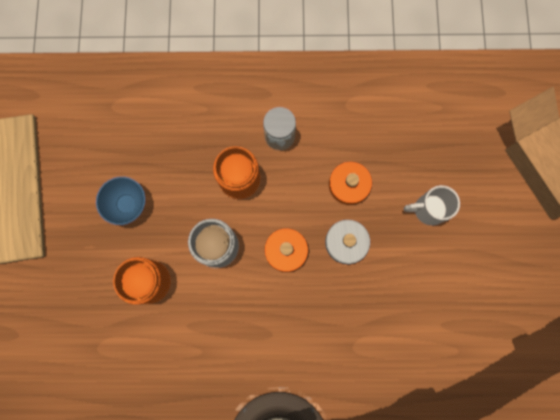

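View pics/scene0.png

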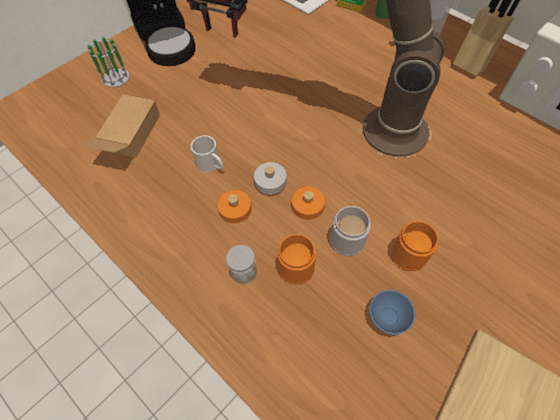

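The metal cap is at top (348,242) and scene (270,178), and the filled metal tin at top (212,243) and scene (350,230). Orange look-alikes stand next to both. I'll fit projected silhouettes to low-saturation masks in both views.

```bash
cat >> h.py <<'E'
def hull(cam,xy,rings):
    a=np.linspace(0,2*np.pi,60);p=[proj(cam,[xy[0]+r*np.cos(t),xy[1]+r*np.sin(t),z]) for r,z in rings for t in a]
    return cv2.convexHull(np.array(p,np.float32))
def fit(cams,xy0,parts):
    # parts: list of ring lists; silhouettes united. cams: {name:bool mask}
    from scipy.optimize import minimize
    S=4
    def iou(xy,c,m):
        r=np.zeros(m.shape,np.uint8)
        for g in parts: cv2.fillConvexPoly(r,np.round(hull(c,xy,g)*16).astype(np.int32),1,shift=4)
        r=r>0;return (r&m).sum()/(r|m).sum()
    f=lambda xy:-sum(iou(xy,c,m) for c,m in cams.items())
    g=[(f(np.array(xy0)+[i,j]),i,j) for i in np.arange(-.02,.021,.001) for j in np.arange(-.02,.021,.001)]
    b=sorted(g)[:12];w=np.array([[i,j] for _,i,j in b]).mean(0);xy=np.array(xy0)+w
    return xy,{c:round(iou(xy,c,m),3) for c,m in cams.items()}
CAP=lambda z:[[(.0505,z),(.0505,z+.033)],[(.009,z+.033),(.015,z+.043),(.015,z+.061)]]
TIN=[[(.051,0),(.051,.104)],[(.046,.104),(.046,.118)]]
def best(cam,name,pos):
    L=regions_of(cam,name);return min(L,key=lambda r:np.hypot(*(np.array(r["position"])-pos)))["mask"]
E
python3 - <<'E'
from h import *
for c in("scene","top"):get_image(c)
for n,pt,ps,parts,z in(("cap",(348,242),(270,178),CAP(.012),.045),("tin",(212,243),(350,230),TIN,.118)):
    xy0=ray("top",pt,z)[:2];print(n,xy0,ray("scene",ps,z)[:2])
    for nm in (n,n+("_knob" if n=="cap" else "_mouth")):
        M={"top":best("top",nm,pt),"scene":best("scene",nm,ps)}
        for k in M: print(nm,k,fit({k:M[k]},xy0,parts))
        print(nm,"both",fit(M,xy0,parts))
print("knob",ray("top",(349.5,240),.073),ray("scene",(270,170),.073))
print("bystanders",ray("top",(280,116),.1),ray("top",(440,200),.09),ray("top",(286,248),.045),ray("top",(350,180),.045),ray("top",(237,168),.118))
E
```

```text
cap [ 0.44810391 -0.16210046] [ 0.45824999 -0.15311826]Traceback (most recent call last):
  File "<stdin>", line 7, in <module>
  File "h.py", line 22, in fit
    g=[(f(np.array(xy0)+[i,j]),i,j) for i in np.arange(-.02,.021,.001) for j in np.arange(-.02,.021,.001)]
        ~^^^^^^^^^^^^^^^^^^^^^
  File "h.py", line 21, in <lambda>
    f=lambda xy:-sum(iou(xy,c,m) for c,m in cams.items())
                 ~~~^^^^^^^^^^^^^^^^^^^^^^^^^^^^^^^^^^^^^
  File "h.py", line 21, in <genexpr>
    f=lambda xy:-sum(iou(xy,c,m) for c,m in cams.items())
                     ~~~^^^^^^^^
  File "h.py", line 19, in iou
    for g in parts: cv2.fillConvexPoly(r,np.round(hull(c,xy,g)*16).astype(np.int32),1,shift=4)
                                                  ~~~~^^^^^^^^
  File "h.py", line 11, in hull
    a=np.linspace(0,2*np.pi,60);p=[proj(cam,[xy[0]+r*np.cos(t),xy[1]+r*np.sin(t),z]) for r,z in rings for t in a]
                                   ~~~~^^^^^^^^^^^^^^^^^^^^^^^^^^^^^^^^^^^^^^^^^^^^^
  File "h.py", line 8, in proj
    c=camera_params(cam);p=np.array(c["R"])@np.array(X)+c["t"]
ValueError: time passes only in moves, steps and waits
```

```bash
sed -i 's/^from station import \*/from station import *\nfrom functools import lru_cache\ncamera_params=lru_cache(camera_params)/' h.py
python3 - <<'E'
from h import *
for c in("scene","top"):get_image(c)
for n,pt,ps,parts,z in(("cap",(348,242),(270,178),CAP(.012),.045),("tin",(212,243),(350,230),TIN,.118)):
    xy0=ray("top",pt,z)[:2];print(n,xy0,ray("scene",ps,z)[:2])
    for nm in (n,n+("_knob" if n=="cap" else "_mouth")):
        M={"top":best("top",nm,pt),"scene":best("scene",nm,ps)}
        for k in M: print(nm,k,fit({k:M[k]},xy0,parts))
print("knob",ray("top",(349.5,240),.073),ray("scene",(270,170),.073))
print("bystanders",ray("top",(280,116),.1),ray("top",(440,200),.09),ray("top",(286,248),.045),ray("top",(350,180),.045),ray("top",(237,168),.118))
print(read_state()["time"])
E
```

```text
cap [ 0.44810391 -0.16210046] [ 0.45824999 -0.15311826]
cap top (array([ 0.45210391, -0.16260046]), {'top': np.float64(0.921)})
cap scene (array([ 0.44760391, -0.16226713]), {'scene': np.float64(0.961)})
cap_knob top (array([ 0.45218725, -0.16226713]), {'top': np.float64(0.921)})
cap_knob scene (array([ 0.44760391, -0.16526713]), {'scene': np.float64(0.862)})
tin [0.43958424 0.14050056] [0.47083322 0.15847912]
tin top (array([0.44641757, 0.14408389]), {'top': np.float64(0.932)})
tin scene (array([0.44175091, 0.14333389]), {'scene': np.float64(0.928)})
tin_mouth top (array([0.44583424, 0.14483389]), {'top': np.float64(0.979)})
tin_mouth scene (array([0.44116757, 0.14308389]), {'scene': np.float64(0.9)})
knob [ 0.4495159  -0.16173671  0.073     ] [ 0.45054356 -0.15888291  0.073     ]
bystanders [ 0.73303222 -0.00751995  0.1       ] [ 0.53632135 -0.36437168  0.09      ] [ 0.43507625 -0.01945012  0.045     ] [ 0.59445577 -0.17124773  0.045     ] [0.6058084  0.08829768 0.118     ]
1.5
```

Request:
{"api": "drive_tool", "payload": {"plan": [[[0.0878, 0.03, -0.0255, 0, 0, 0, 0], [0.0878, 0.03, -0.0255, 0, 0, 0, 0], [0.0878, 0.03, -0.0255, 0, 0, 0, 0], [0.0878, 0.03, -0.0255, 0, 0, 0, 0], [0.0878, 0.03, -0.0255, 0, 0, 0, 0], [0.0878, 0.03, -0.0255, 0, 0, 0, 0], [0.0878, 0.03, -0.0255, 0, 0, 0, 0], [0.0878, 0.03, -0.0255, 0, 0, 0, 0]]]}}

```text
time: 2.17
ee_pos: [0.3804, -0.2992, 0.223]
tcp_rot: [0.982, 0.19, 0.0, 0.0]
wrist_force: [0.8, -0.9, -0.5]
finger_gap: 0.0883
grasp_force: 0.0
```

```bash
cat >> h.py <<'E'
def delta(target):
    from scipy.spatial.transform import Rotation as Ro
    s=read_state();R=Ro.from_quat(s["tcp_rot"])
    print("t",round(s["time"],2),"tcp",s["ee_pos"].round(4),"tool delta",R.inv().apply(np.array(target)-s["ee_pos"]).round(4),"level",R.as_matrix()[:,2].round(4),"F",s["wrist_force"].round(2),"gap",s["finger_gap"],"grip",s["grasp_force"])
E
python3 -c "
from h import *
delta([.450,-.162,.10])"
```

```text
t 2.17 tcp [ 0.3804 -0.2992  0.223 ] tool delta [ 0.1157 -0.1014  0.1229] level [ 6.e-04 -7.e-04 -1.e+00] F [ 0.83 -0.91 -0.47] gap 0.0882705137161112 grip 0.0
```

Request:
{"api": "drive_tool", "payload": {"plan": [[[0.0878, 0.03, -0.0255, 0, 0, 0, 0], [0.0878, 0.03, -0.0255, 0, 0, 0, 0], [0.0878, 0.03, -0.0255, 0.01, 0, 0, 0], [0.0878, 0.0257, -0.0249, 0.02, 0, 0, 0], [0.0878, 0, 0, 0.03, 0, 0, 0], [0.0878, 0, 0, 0.03, 0, 0, 0], [0.0878, 0, 0, 0.03, 0, 0, 0], [0.0878, 0, 0, 0, 0, 0, 0]]]}}

```text
time: 2.83
ee_pos: [0.4462, -0.1625, 0.0983]
tcp_rot: [0.982, 0.191, -0.003, -0.002]
wrist_force: [-0.9, 0.6, -0.0]
finger_gap: 0.088
grasp_force: 0.0
```

```bash
python3 -c "
from h import *
delta([.450,-.162,.048])
a=get_image('top')[170:310,270:430];b=get_image('scene')[110:250,190:350]
cv2.imwrite('pics/pre.png',cv2.resize(np.hstack([a,b])[:,:,::-1],None,fx=2.5,fy=2.5,interpolation=cv2.INTER_CUBIC))
for c in('top','scene'):print(c,proj(c,[.45,-.162,.103]))
"
```

```text
t 2.83 tcp [ 0.4462 -0.1625  0.0983] tool delta [0.004  0.0012 0.0503] level [-0.0073  0.0025 -1.    ] F [-0.88  0.61 -0.05] gap 0.08798938607290274 grip 0.0
top [np.float64(351.5070799957332), np.float64(238.21014595955936)]
scene [np.float64(268.9247743971101), np.float64(163.2266365641173)]
```

View pics/pre.png

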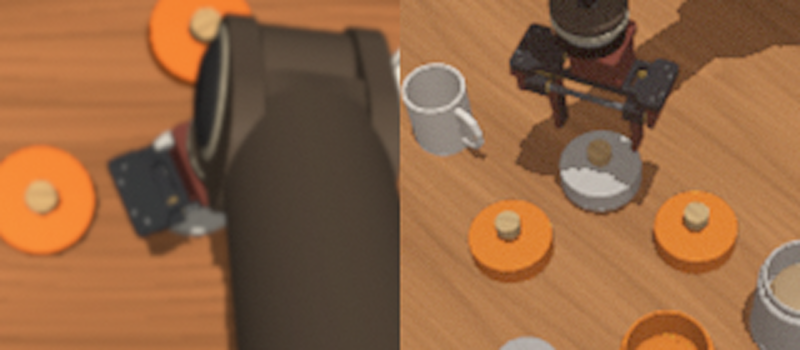

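The fingers straddle the cap's knob, seen at crop (600,152) in the scene half, and the gripper is still settling. I'll descend next.

Request:
{"api": "drive_tool", "payload": {"plan": [[[0.0878, 0, 0, 0, 0, 0, 0], [0.0878, 0, 0, 0.01, 0, 0, 0], [0.0878, 0, 0, 0.01, 0, 0, 0], [0.0878, 0, 0, 0.01, 0, 0, 0], [0.0878, 0, 0, 0, 0, 0, 0], [0.0878, 0, 0, 0, 0, 0, 0]]]}}

```text
time: 3.43
ee_pos: [0.4488, -0.1635, 0.072]
tcp_rot: [0.982, 0.19, -0.001, -0.0]
wrist_force: [-0.3, 0.5, -0.8]
finger_gap: 0.0877
grasp_force: 0.0
```

```bash
python3 -c "
from h import *
delta([.450,-.162,.048])"
```

```text
t 3.43 tcp [ 0.4488 -0.1635  0.072 ] tool delta [ 0.0017 -0.0009  0.024 ] level [-1.5e-03  5.0e-04 -1.0e+00] F [-0.33  0.54 -0.77] gap 0.08768850067580908 grip 0.0
```

Request:
{"api": "drive_tool", "payload": {"plan": [[[0.0878, 0.0015, -0.001, 0.008, 0, 0, 0], [0.0878, 0, 0, 0.008, 0, 0, 0], [0.0878, 0, 0, 0.008, 0, 0, 0], [0.0878, 0, 0, 0, 0, 0, 0], [0.05, 0, 0, 0, 0, 0, 0], [0.036, 0, 0, 0, 0, 0, 0], [0.036, 0, 0, 0, 0, 0, 0]]], "newtons": 8}}

```text
time: 4.02
ee_pos: [0.4505, -0.1622, 0.0489]
tcp_rot: [0.982, 0.19, 0.0, 0.0]
wrist_force: [-0.6, 0.2, 0.2]
finger_gap: 0.071
grasp_force: 0.0
```

```bash
python3 -c "
from h import *
delta([.450,-.162,.048])"
```

```text
t 4.02 tcp [ 0.4505 -0.1622  0.0489] tool delta [-0.0004 -0.0004  0.0009] level [ 4.e-04 -2.e-04 -1.e+00] F [-0.6   0.17  0.17] gap 0.07104602744338413 grip 0.0
```

Now close gently, then firmly.

Request:
{"api": "drive_tool", "payload": {"plan": [[[0.02, 0, 0, 0, 0, 0, 0], [0.02, 0, 0, 0, 0, 0, 0], [0.02, 0, 0, 0, 0, 0, 0], [0.02, 0, 0, 0, 0, 0, 0], [0.02, 0, 0, 0, 0, 0, 0], [0.02, 0, 0, 0, 0, 0, 0], [0.02, 0, 0, 0, 0, 0, 0], [0.02, 0, 0, 0, 0, 0, 0]]], "newtons": 10}}

```text
time: 4.68
ee_pos: [0.4503, -0.1621, 0.0487]
tcp_rot: [0.982, 0.19, -0.0, 0.0]
wrist_force: [0.9, 0.1, 0.3]
finger_gap: 0.0292
grasp_force: 10.0
```

Request:
{"api": "drive_tool", "payload": {"plan": [[[0.0, 0, 0, 0, 0, 0, 0], [0.0, 0, 0, 0, 0, 0, 0], [0.0, 0, 0, 0, 0, 0, 0], [0.0, 0, 0, 0, 0, 0, 0], [0.0, 0, 0, 0, 0, 0, 0], [0.0, 0, 0, 0, 0, 0, 0]]], "newtons": 55}}

```text
time: 5.18
ee_pos: [0.4503, -0.1622, 0.0487]
tcp_rot: [0.982, 0.19, -0.0, 0.0]
wrist_force: [-0.8, 0.1, 0.3]
finger_gap: 0.0288
grasp_force: 55.0
```

```bash
python3 -c "
from h import *
delta([.450,-.162,.048])"
```

```text
t 5.18 tcp [ 0.4503 -0.1622  0.0487] tool delta [-0.0002 -0.0003  0.0007] level [-0.e+00 -1.e-04 -1.e+00] F [-0.75  0.05  0.28] gap 0.02879693565861278 grip 55.000495032873005
```

Request:
{"api": "drive_tool", "payload": {"plan": [[[0.0, 0, 0, -0.005, 0, 0, 0], [0.0, 0, 0, -0.01, 0, 0, 0], [0.0, 0, 0, -0.015, 0, 0, 0], [0.0, 0, 0, -0.015, 0, 0, 0], [0.0, 0, 0, -0.015, 0, 0, 0], [0.0, 0, 0, -0.015, 0, 0, 0], [0.0, 0, 0, -0.015, 0, 0, 0], [0.0, 0, 0, -0.015, 0, 0, 0]]]}}

```text
time: 5.85
ee_pos: [0.45, -0.162, 0.155]
tcp_rot: [0.982, 0.19, 0.0, -0.0]
wrist_force: [0.1, 0.6, -2.7]
finger_gap: 0.0286
grasp_force: 55.0
```

Request:
{"api": "drive_tool", "payload": {"plan": [[[0.0, 0, 0, -0.015, 0, 0, 0], [0.0, 0, 0, -0.015, 0, 0, 0], [0.0, 0, 0, -0.01, 0, 0, 0], [0.0, 0, 0, -0.005, 0, 0, 0], [0.0, 0, 0, 0, 0, 0, 0], [0.0, 0, 0, 0, 0, 0, 0], [0.0, 0, 0, 0, 0, 0, 0]]]}}

```text
time: 6.43
ee_pos: [0.4498, -0.162, 0.1979]
tcp_rot: [0.982, 0.19, -0.001, -0.0]
wrist_force: [-0.6, 0.9, -2.6]
finger_gap: 0.0285
grasp_force: 55.0
```

```bash
python3 -c "
from h import *
delta([.4443,.1440,.1987])
cv2.imwrite('pics/lift.png',cv2.resize(get_image('scene')[90:290,180:460,::-1],None,fx=2.5,fy=2.5,interpolation=cv2.INTER_CUBIC))"
```

```text
t 6.43 tcp [ 0.4498 -0.162   0.1979] tool delta [ 0.1092 -0.2859 -0.0007] level [-1.3e-03  4.0e-04 -1.0e+00] F [-0.59  0.89 -2.63] gap 0.02845079100850613 grip 54.99911943683401
```

View pics/lift.png

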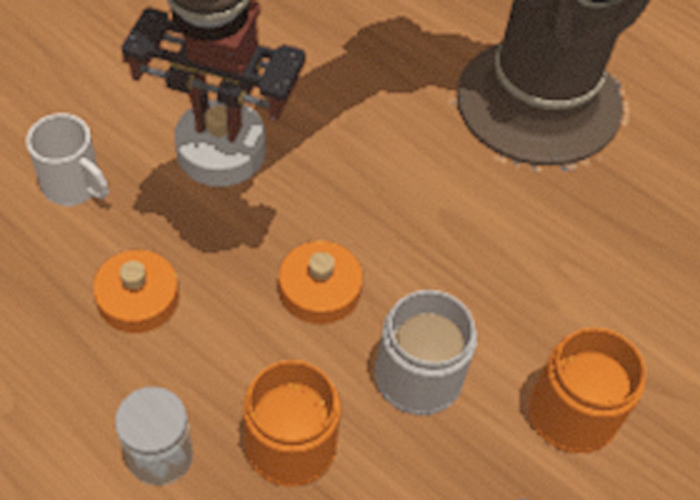

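Both lids are off the table: the wrist reads 2.65 N, which matches 0.27 kg, and the scene crop shows the cap held at (220,145). Traverse to the tin.

Request:
{"api": "drive_tool", "payload": {"plan": [[[0.0, 0.0045, -0.012, 0, 0, 0, 0], [0.0, 0.009, -0.024, 0, 0, 0, 0], [0.0, 0.009, -0.024, 0, 0, 0, 0], [0.0, 0.009, -0.024, 0, 0, 0, 0], [0.0, 0.009, -0.024, 0, 0, 0, 0], [0.0, 0.009, -0.024, 0, 0, 0, 0], [0.0, 0.009, -0.024, 0, 0, 0, 0], [0.0, 0.009, -0.024, 0, 0, 0, 0]]]}}

```text
time: 7.15
ee_pos: [0.4451, 0.0312, 0.198]
tcp_rot: [0.982, 0.19, -0.001, -0.0]
wrist_force: [0.1, 0.1, -2.2]
finger_gap: 0.0285
grasp_force: 55.0
```

Request:
{"api": "drive_tool", "payload": {"plan": [[[0.0, 0.009, -0.024, 0, 0, 0, 0], [0.0, 0.009, -0.024, 0, 0, 0, 0], [0.0, 0.009, -0.024, 0, 0, 0, 0], [0.0, 0.009, -0.022, 0, 0, 0, 0], [0.0, 0.0055, -0.012, 0, 0, 0, 0], [0.0, 0, 0, 0, 0, 0, 0], [0.0, 0, 0, 0, 0, 0, 0], [0.0, 0, 0, 0, 0, 0, 0]]]}}

```text
time: 7.82
ee_pos: [0.4444, 0.1429, 0.198]
tcp_rot: [0.982, 0.19, -0.001, 0.0]
wrist_force: [0.7, -0.8, -2.6]
finger_gap: 0.0287
grasp_force: 55.0
```

```bash
python3 -c "
from h import *
delta([.4443,.1440,.1987])
S=get_image('scene');T=get_image('top')
cv2.imwrite('pics/over.png',cv2.resize(np.hstack([S[140:280,270:430],T[170:310,140:300]])[:,:,::-1],None,fx=2.5,fy=2.5,interpolation=cv2.INTER_CUBIC))
for n in('cap','tin'):
  for c in('scene','top'):
    for r in regions_of(c,n)[:5]:print(n,c,round(r['p'],2),np.round(r['position']),r['mask'].sum())
"
```

```text
t 7.82 tcp [0.4444 0.1429 0.198 ] tool delta [ 0.0004 -0.0011 -0.0007] level [-1.2e-03 -8.0e-04 -1.0e+00] F [ 0.74 -0.79 -2.6 ] gap 0.028682220503112713 grip 54.999015752691776
cap scene 0.78 [308. 204.] 905
cap scene 0.69 [358. 208.] 1108
cap scene 0.56 [238. 207.] 911
cap top 0.64 [229. 234.] 142
cap top 0.57 [285. 248.] 1499
tin scene 0.68 [351. 240.] 991
tin scene 0.64 [418. 247.] 1779
tin scene 0.62 [298. 258.] 1613
tin top 0.63 [132. 281.] 1506
```

View pics/over.png

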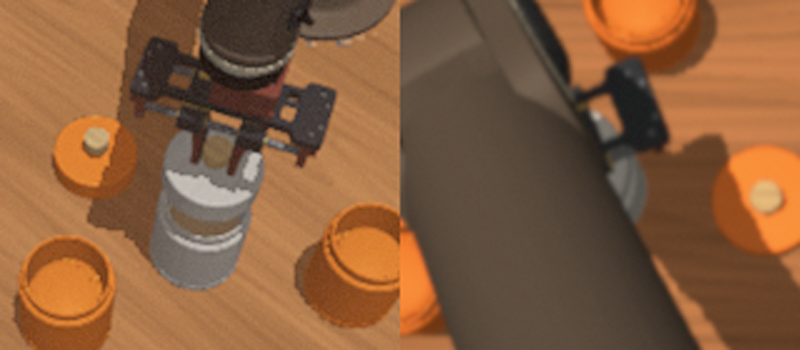

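```bash
python3 -c "
from h import *
for n in range(3):
    get_image('scene')
    m=best('scene','cap',(358,208)).astype(np.uint8)
    cs,_=cv2.findContours(m,0,2);h=cv2.convexHull(max(cs,key=cv2.contourArea));q=m*0;cv2.fillConvexPoly(q,h,1)
    print(fit({'scene':q>0},(.443,.143),CAP(.1613)[:1]),fit({'scene':m>0},(.443,.143),CAP(.1613)[:1]))
    r=best('scene','tin',(351,240)); print('tin',r.sum())
"
```

```text
(array([0.44316667, 0.14158333]), {'scene': np.float64(0.864)}) (array([0.44208333, 0.14083333]), {'scene': np.float64(0.767)})
tin 966
(array([0.44133333, 0.14325   ]), {'scene': np.float64(0.853)}) (array([0.44025   , 0.14266667]), {'scene': np.float64(0.753)})
tin 1020
(array([0.44233333, 0.14275   ]), {'scene': np.float64(0.876)}) (array([0.44208333, 0.14275   ]), {'scene': np.float64(0.814)})
tin 1010
```

The cap's fit (0.442,0.143) agrees with the tin's from the same camera (0.4415,0.1432). Descend.

Request:
{"api": "drive_tool", "payload": {"plan": [[[0.0, 0.0, -0.001, 0.005, 0, 0, 0], [0.0, 0, 0, 0.007, 0, 0, 0], [0.0, 0, 0, 0.007, 0, 0, 0], [0.0, 0, 0, 0.007, 0, 0, 0], [0.0, 0, 0, 0.004, 0, 0, 0], [0.0, 0, 0, 0.003, 0, 0, 0], [0.0, 0, 0, 0, 0, 0, 0], [0.0, 0, 0, 0, 0, 0, 0]]]}}

```text
time: 9.23
ee_pos: [0.4442, 0.1449, 0.1655]
tcp_rot: [0.982, 0.19, -0.0, -0.0]
wrist_force: [0.4, -0.2, -2.9]
finger_gap: 0.0289
grasp_force: 55.0
```

Request:
{"api": "drive_tool", "payload": {"plan": [[[0.0, 0, 0, 0.002, 0, 0, 0], [0.0, 0, 0, 0.002, 0, 0, 0], [0.0, 0, 0, 0.002, 0, 0, 0], [0.0, 0, 0, 0.002, 0, 0, 0], [0.0, 0, 0, 0.002, 0, 0, 0], [0.0, 0, 0, 0, 0, 0, 0], [0.0, 0, 0, 0, 0, 0, 0]]]}}

```text
time: 9.82
ee_pos: [0.4442, 0.1448, 0.1555]
tcp_rot: [0.982, 0.19, -0.0, 0.0]
wrist_force: [-0.3, 0.3, -3.2]
finger_gap: 0.0292
grasp_force: 55.0
```

Request:
{"api": "drive_tool", "payload": {"plan": [[[0.0, 0, 0, 0.001, 0, 0, 0], [0.0, 0, 0, 0.001, 0, 0, 0], [0.0, 0, 0, 0.001, 0, 0, 0], [0.0, 0, 0, 0.001, 0, 0, 0], [0.0, 0, 0, 0.001, 0, 0, 0], [0.0, 0, 0, 0.001, 0, 0, 0], [0.0, 0, 0, 0, 0, 0, 0]]]}}

```text
time: 10.4
ee_pos: [0.4444, 0.1452, 0.1497]
tcp_rot: [0.982, 0.19, 0.0, -0.0]
wrist_force: [0.1, 1.9, -1.7]
finger_gap: 0.0286
grasp_force: 55.0
```

Request:
{"api": "drive_tool", "payload": {"plan": [[[0.0, 0, 0, 0.001, 0, 0, 0], [0.0, 0, 0, 0.001, 0, 0, 0], [0.0, 0, 0, 0.001, 0, 0, 0], [0.0, 0, 0, 0, 0, 0, 0], [0.0, 0, 0, 0, 0, 0, 0]]]}}

```text
time: 10.82
ee_pos: [0.4449, 0.1451, 0.1473]
tcp_rot: [0.982, 0.19, 0.001, -0.0]
wrist_force: [-0.5, 0.9, 4.5]
finger_gap: 0.0287
grasp_force: 55.0
```

Request:
{"api": "drive_tool", "payload": {"plan": [[[0.0, 0, 0, 0.001, 0, 0, 0], [0.0, 0, 0, 0.001, 0, 0, 0], [0.0, 0, 0, 0, 0, 0, 0], [0.0, 0, 0, 0, 0, 0, 0]]]}}

```text
time: 11.15
ee_pos: [0.4447, 0.1449, 0.145]
tcp_rot: [0.982, 0.19, 0.001, -0.0]
wrist_force: [0.1, 2.2, 3.4]
finger_gap: 0.0286
grasp_force: 55.0
```

Request:
{"api": "drive_tool", "payload": {"plan": [[[0.0, 0, 0, 0.001, 0, 0, 0], [0.0, 0, 0, 0.001, 0, 0, 0], [0.0, 0, 0, 0, 0, 0, 0], [0.0, 0, 0, 0, 0, 0, 0]]]}}

```text
time: 11.48
ee_pos: [0.4449, 0.145, 0.1445]
tcp_rot: [0.982, 0.19, 0.001, 0.0]
wrist_force: [-5.0, -2.6, 22.8]
finger_gap: 0.0288
grasp_force: 55.0
```

Request:
{"api": "drive_tool", "payload": {"plan": [[[0.0, 0, 0, 0.0003, 0, 0, 0], [0.0, 0, 0, 0, 0, 0, 0], [0.0, 0, 0, 0, 0, 0, 0], [0.0, 0, 0, 0, 0, 0, 0]]]}}

```text
time: 11.82
ee_pos: [0.445, 0.145, 0.1445]
tcp_rot: [0.982, 0.19, 0.001, 0.0]
wrist_force: [-7.2, -2.4, 26.0]
finger_gap: 0.0286
grasp_force: 55.0
```

The lids hit a hard stop at the expected height with 26 N. Draw the cap straight up, slowly.

Request:
{"api": "drive_tool", "payload": {"plan": [[[0.0, 0, 0, -0.001, 0, 0, 0], [0.0, 0, 0, -0.001, 0, 0, 0], [0.0, 0, 0, -0.001, 0, 0, 0], [0.0, 0, 0, -0.001, 0, 0, 0], [0.0, 0, 0, -0.001, 0, 0, 0], [0.0, 0, 0, -0.001, 0, 0, 0], [0.0, 0, 0, 0, 0, 0, 0]]]}}

```text
time: 12.4
ee_pos: [0.4439, 0.1445, 0.1481]
tcp_rot: [0.982, 0.19, -0.001, 0.0]
wrist_force: [0.8, -0.1, -2.5]
finger_gap: 0.0288
grasp_force: 55.0
```

Request:
{"api": "drive_tool", "payload": {"plan": [[[0.0, 0, 0, -0.002, 0, 0, 0], [0.0, 0, 0, -0.002, 0, 0, 0], [0.0, 0, 0, -0.002, 0, 0, 0], [0.0, 0, 0, -0.002, 0, 0, 0], [0.0, 0, 0, -0.002, 0, 0, 0], [0.0, 0, 0, -0.002, 0, 0, 0], [0.0, 0, 0, -0.002, 0, 0, 0], [0.0, 0, 0, 0, 0, 0, 0]]]}}

```text
time: 13.07
ee_pos: [0.4444, 0.1449, 0.1628]
tcp_rot: [0.982, 0.19, 0.0, 0.0]
wrist_force: [-0.5, -0.4, -1.3]
finger_gap: 0.0289
grasp_force: 55.0
```

The wrist now carries about 1.8 N or less, so the cap alone. Raise it to about 10 cm clear.

Request:
{"api": "drive_tool", "payload": {"plan": [[[0.0, 0, 0, -0.005, 0, 0, 0], [0.0, 0, 0, -0.01, 0, 0, 0], [0.0, 0, 0, -0.015, 0, 0, 0], [0.0, 0, 0, -0.015, 0, 0, 0], [0.0, 0, 0, -0.015, 0, 0, 0], [0.0, 0, 0, -0.012, 0, 0, 0], [0.0, 0, 0, -0.008, 0, 0, 0], [0.0, 0, 0, -0.003, 0, 0, 0]]]}}

```text
time: 13.73
ee_pos: [0.4448, 0.1451, 0.2471]
tcp_rot: [0.982, 0.19, 0.001, -0.0]
wrist_force: [0.6, 0.7, -1.2]
finger_gap: 0.0285
grasp_force: 55.0
```

Request:
{"api": "drive_tool", "payload": {"plan": [[[0.0, 0, 0, 0, 0, 0, 0], [0.0, 0, 0, 0, 0, 0, 0], [0.0, 0, 0, 0, 0, 0, 0], [0.0, 0, 0, 0, 0, 0, 0], [0.0, 0, 0, 0, 0, 0, 0], [0.0, 0, 0, 0, 0, 0, 0]]]}}

```text
time: 14.23
ee_pos: [0.444, 0.1448, 0.2449]
tcp_rot: [0.982, 0.19, -0.0, 0.0]
wrist_force: [-0.0, -1.2, -2.0]
finger_gap: 0.0295
grasp_force: 55.0
```

```bash
python3 -c "
from h import *
delta([.4443,.1440,.2447])
S=get_image('scene')
cv2.imwrite('pics/end.png',cv2.resize(S[100:330,180:460,::-1],None,fx=2.5,fy=2.5,interpolation=cv2.INTER_CUBIC))"
```

```text
t 14.23 tcp [0.444  0.1448 0.2449] tool delta [-0.0001  0.0008  0.0002] level [-8.e-04 -2.e-04 -1.e+00] F [-0.   -1.22 -2.02] gap 0.029474062318212913 grip 54.99939462170005
```

View pics/end.png

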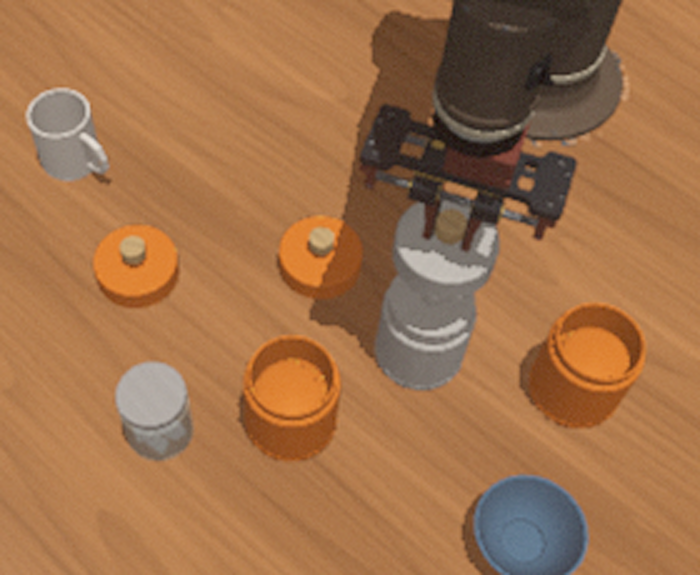

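The tin stands in place with the metal inner lid closing its mouth at crop (430,310). The cap is held level above it at (445,240), and the other things have not moved. Handing in.

```bash
python3 -c "
from station import *
print(finish_job())"
```

```text
the job is handed in; nothing more can be done
None
```

Job handed in at about 14 s: the inner lid was pressed to its hard stop in the tin at about 26 N, and the cap alone is held still and level about 10 cm above where it sat, with the tin and bystanders in place; no verdict was returned.

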